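# Click the feed counter on to its pointer

### The arm

A 6-joint arm with a two-finger parallel gripper is mounted at the origin on the work surface. World frame = base frame: x ahead of the robot, y to its left, z up, the work surface at z = 0. Lengths are in m, angles in degrees, forces in N, time in s.
With the tool pointing down it reaches from about 0.3 to 0.75 m from the base axis. Payload 8.5 kg.
Tool frame: the origin (TCP) lies between the finger pads; the fingertips stand env.finger_overhang ahead of it and the grasp point (between the pads) lies 2 mm behind it (env.finger_overhang is the distance from the TCP to the fingertips, in m); z points along the fingers, y is the line along which they close (so a half turn about z gives the same grasp; the last joint's range is limited). The gripper opens to 85 mm and grips with 20 to 120 N. Pads are 22 mm wide; open, the fingers measure 114 mm over their backs; the gripper's body (76 mm by 85 mm) begins 54 mm behind the grasp point. The pads swing forward as they close: fully open they stand 13 mm farther back than shut.
Start: joints at [-84.414, 21.807, 74.336, -0, 83.858, -12.336], TCP at [0.169, -0.523, 0.212] pointing down, gripper open.
Joint ranges: [-178.18, 178.18], [-50.72, 133.34], [12.68, 142.11], [-81.47, 261.47], [9.98, 163.14], [-165.26, 165.26]. Speed limits (degrees/s): [136.94, 136.94, 180, 180, 180, 180].

### API

Orientations are given as a 3x3 rotation matrix whose columns are the frame's x, y, z axes.
In Python, from rig import env gives the robot as it stands. The module is installed in compiled form; this text tells all that it offers.
- The arm moves only by the tool jog_arm, never from a script. Its arguments are lists of equal length, an entry for each row: "hand": the finger opening in m, from 0 to 0.0854; "travel": the shift along the world's x, y, z in m, a list of three; "yaw": the turn about the world's z in rad. A call has exactly 5 rows; each row shifts and turns the commanded pose from where the row before left it; what a row does not reach is not made up. A row lasts 1/8 s, in which the tool goes at most 62.5 mm and 10.7 degrees, less where a joint would pass 70% of its speed; a pose out of reach is approached as far as the arm can. A call is refused whole if a number of a shift passes 0.0625 or a number of a turn 0.188, either way. A call with a gripper value outside its range is refused whole. The fingers move at their own pace and stop on an object; "grip_force" is the grip in N (left out, the last holds). Time passes only in rows, so rows that do not move let the fingers close, or fill a call up. It gives the time, the measured TCP pose, the force, the opening and the grip force at its end, in the units of the state.
- env.observe(): the state, without advancing time (a new reading comes with each control period).
- env.get_image(name): name is "scene" or "top"; returns the picture (480x640x3 uint8, red, green, blue); there is no depth.
- env.calibration(name): a dict with "fx", "fy", "cx", "cy" (pixels), "position" and "rotation" of the camera in the world. Camera axes: x right, y down, z forward; pixel columns grow to the right and rows downward; lengths in m; the calibration is good to about 2 mm. A picture is of the moment at which its call begins. calibration takes no time and is no camera call.
- env.close_job(): hands the job in; it is judged then, once.
The state is a dict: "time_s": time; "q": joint angles; "qvel": joint speeds; "joint_efforts": joint torques, N m; "position": TCP position; "tool_rot": TCP orientation; "ft_force": force on the tool from outside, world axes, zero at the start; "wrist_torque": the same for the moment, N m; "grip_width": finger opening in m; "gripper_force": force on a finger pad.
Only numpy, scipy, OpenCV 4.12 (cv2) and the standard library are available. Lean on these libraries where they do the work, as an engineer would, in place of code of your own. Each camera call takes 0.05 s, during which the arm holds its last target. There are 200 camera calls.

### The job

Bring the nursery's feed counter up to date: with a fingertip, flick the front edge of its eight-lobed wheel so that it clicks round clockwise (seen from above) until the raised rib on the wheel points at the fixed pointer at the back of the housing, and do not run past it. Let the wheel settle one click short of the pointer and then make the last click on its own. Nothing is to be picked up, and neither the counter nor the things around it may be shifted.

Things in the scene. Friction and masses are not known exactly. Their poses are not given: they have to be found in the camera images.
- counter: the feed counter: a loose weighted grey plastic housing, 0.9 kg; origin on the wheel's upright axis, at the underside. Own axes: +x to its back (pointer), -x to its open front, +y to its left, z up. Base slab 22 mm high, x -44 to +78 mm, y -75 to +75 mm. A wall to height 44 mm runs along both sides (outside y = +-65 mm, from x = -22 mm back) and the back. It slides at about 4 N
- wheel_axis (a point): point on the upright axis of the flat wooden thumbwheel, 37 mm above the nightstand. Wheel: hub disc of radius 42 mm with eight equal lobes, one every 45 degrees, from 26 to 48 mm above the nightstand; each lobe is 12 mm wide with a round end (radius 6 mm, centred 52 mm from the axis, reach 58 mm); about 28 mm is free between neighbouring ends
- front_edge (a point): fixed point of the housing, 52 mm straight in front of the wheel's axis, 37 mm above the nightstand: where the end of the front lobe stands when the wheel is at rest. Here the wheel's edge stands out over the front of the slab and is free from above, in front and below down to the slab. A lobe pushed sideways here with 1.5 to 2.5 N turns the wheel
- wheel (a joint): turn of the wheel, rad, growing clockwise seen from above (front edge moves to the counter's +y); 0 when its rib points at the pointer, negative before. A spring detent rests it at multiples of 45 degrees (0.785), a lobe then pointing straight to the front; pushed over half a click it snaps on to the next rest, less and it falls back. Starts two, three or four clicks before 0
- pointer_tip (a point): tip of the fixed wooden pointer cone, 18 mm long and 18 mm wide at its foot, on top of the back wall, aimed forward at the wheel's axis, 48 mm above the nightstand, 61 mm behind the axis. The rib that must point at it is a steel bar on top of the wheel, 46 mm long, 7 mm wide, 4 mm high, lying along one lobe out to 54 mm from the axis
- stacking_cup: orange stacking cup, rim radius 34 mm, 55 mm tall, upright; origin at the centre of its underside
- hairbrush: wooden hairbrush lying bristles down, about 215 mm long along its x, handle to -x, head 58 mm wide, 32 mm tall; origin under the neck
- spoon: green silicone spoon, 150 mm long, lying along its x, handle to -x; under 25 mm tall
- cream_jar: closed jar of cream, radius 30 mm, 50 mm tall; origin at the centre of its underside
- teether: flat wooden teething ring, outer radius 35 mm, 14 mm thick; origin at the centre of its underside
Things that resemble listed ones, but are neither listed nor needed, are in the scene too. What is shaped like the counter but green is not meant.

How it is judged:
By the outcome, as a careful person would: the job done as asked, in the order asked, and still so for the second after the job is handed in, with the robot touching nothing.
It also fails if it takes over 61 s, if anything falls off the work surface, if the arm or the gripper's body presses on something with over 40 N, if the wrist force passes 120 N, or if a joint passes its speed limit or range.

## Working session

There is one attempt and no reset: what is moved stays moved. The work goes in short steps, Python scripts to look and compute and a tool call to move; the robot and the scene stay as the last step left them, time stands still between calls to the robot, and variables do not carry over. Pictures are saved under pics/ and viewed, at most 10 in all, crops included, and the job is handed in when it is done.

Besides the shell and the picture viewer there is one more tool, called after "Emit:" as name(argument=value, ...) on one line, values as JSON. jog_arm: Moves the arm, as the interface text tells. Its arguments: {"type":"object","properties":{"hand":{"type":"array"},"travel":{"type":"array"},"yaw":{"type":"array"},"grip_force":{"type":"number"}},"required":["hand","travel","yaw"]}

```bash
mkdir -p pics; cat > h.py <<'E'
from rig import env
import numpy as np, cv2
def shot(n,f):
    im=env.get_image(n); cv2.imwrite('pics/'+f,im[:,:,::-1]); return im
def ray(n,u,v,z):
    c=env.calibration(n);R=np.array(c['rotation']);p=np.array(c['position'])
    d=R@np.array([(u-c['cx'])/c['fx'],(v-c['cy'])/c['fy'],1]);return p+d*(z-p[2])/d[2]
def proj(n,P):
    c=env.calibration(n);q=np.array(c['rotation']).T@(np.array(P)-np.array(c['position']))
    return q[0]/q[2]*c['fx']+c['cx'],q[1]/q[2]*c['fy']+c['cy']
E
python3 -c "
from h import *
a=shot('top','top0.png');b=shot('scene','sc0.png')
print(env.finger_overhang,env.observe());print(env.calibration('top'),env.calibration('scene'))"
```

```text
0.017 {'time_s': 0.1, 'q': array([-8.44140797e+01,  2.18384071e+01,  7.43789870e+01, -1.00684641e-04,
        8.38553211e+01, -1.23351883e+01]), 'qvel': array([-0.01539168, -0.08919633, -0.14161666, -0.11764511, -0.1106837 ,
       -0.13270205]), 'joint_efforts': array([ 3.79838690e-03, -4.49219263e+01, -2.31659746e+01, -2.18981572e-04,
        3.65721884e-03, -1.84817827e-05]), 'position': array([ 0.16921477, -0.52303863,  0.21126993]), 'tool_rot': array([[ 9.51481063e-01,  3.07707281e-01, -1.25272839e-04],
       [ 3.07707189e-01, -9.51480263e-01,  1.26292259e-03],
       [ 2.69415842e-04, -1.24019428e-03, -9.99999195e-01]]), 'ft_force': array([0.11186449, 0.46989486, 0.54557328]), 'wrist_torque': array([ 0.02893162, -0.02811256,  0.02256682]), 'gripper_force': 0.0, 'grip_width': 0.08582311255092065}
{'fx': 470.0046957430686, 'fy': 470.0046957430686, 'cx': 314.59882460221195, 'cy': 231.35772073538416, 'position': array([ 0.43834929, -0.06578201,  1.21504942]), 'rotation': array([[-0.00482934, -0.99544767,  0.09518727],
       [-0.99993665,  0.00577497,  0.00966148],
       [-0.0101672 , -0.09513459, -0.9954125 ]])} {'fx': 504.56986667219695, 'fy': 504.56986667219695, 'cx': 319.0452699066774, 'cy': 240.5434703014959, 'position': array([ 0.88775765, -0.78632231,  0.71781388]), 'rotation': array([[ 0.89949089,  0.2943561 , -0.32290963],
       [ 0.43678289, -0.58596263,  0.6825456 ],
       [ 0.01169849, -0.75498495, -0.65563776]])}
```

View pics/top0.png

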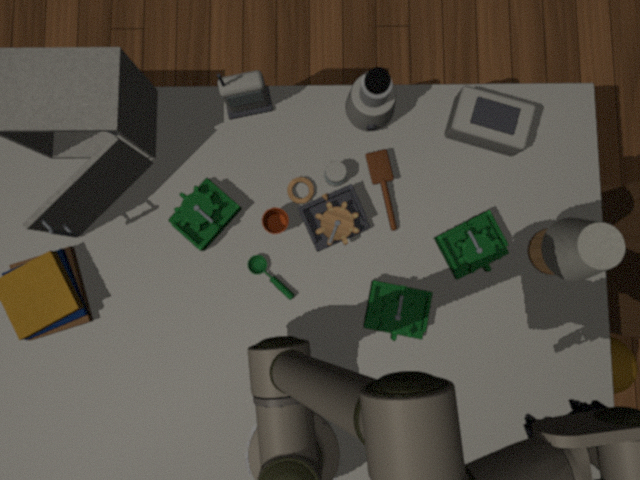

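View pics/sc0.png

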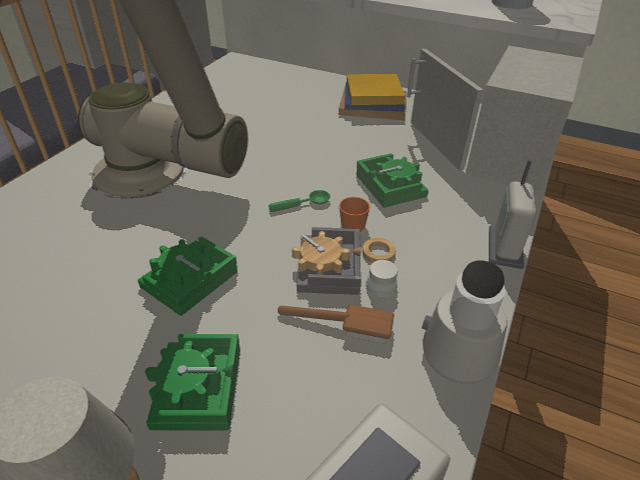

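The top view shows one grey counter with a wooden wheel at about (337,222). Three green look-alikes stand at (204,213), (472,244) and (398,308). The grey one fits, because the task says green is not meant. I'll confirm it in an enlarged crop.

```bash
python3 -c "
from h import *
a=cv2.imread('pics/top0.png')[180:260,290:380];b=cv2.imread('pics/sc0.png')[215:305,280:400]
a=cv2.resize(a,(450,400),interpolation=2);b=cv2.resize(b,(480,360),interpolation=2)
# brighten, side by side
o=np.zeros((400,800,3),np.uint8);o[:,:400]=a[:,:400];o[:300,400:]=cv2.resize(b,(400,300))
cv2.imwrite('pics/crop0.png',np.clip(o*1.6,0,255).astype(np.uint8))"
```

```text
(no output)
```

View pics/crop0.png

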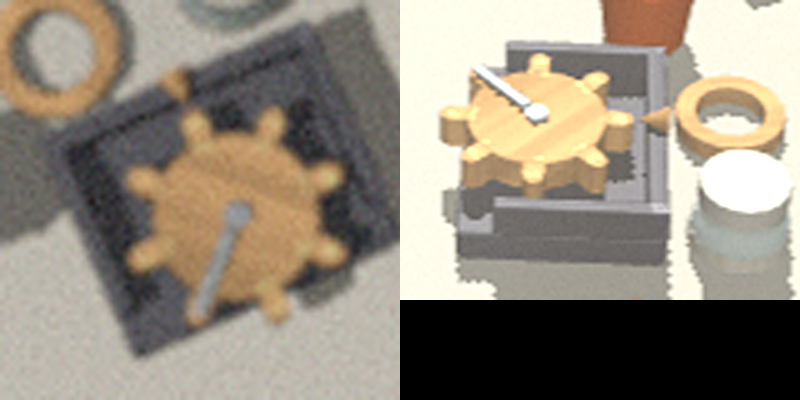

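The crop confirms it: a grey housing with a wooden wheel, centred at about top px (337,222), with the pointer at about (326,199). The front lobe is at about (345,241). The rib is one lobe clockwise of the front, so three clicks remain. Next I'll measure the pose.

```bash
cat >> h.py <<'E'
def wheel(n,a,c0,r=32):
    hsv=cv2.cvtColor(a,cv2.COLOR_BGR2HSV)
    m=cv2.inRange(hsv,(8,85,70),(25,255,255)); k=np.zeros_like(m);cv2.circle(k,c0,r,255,-1);m&=k
    cs=cv2.findContours(m,cv2.RETR_EXTERNAL,cv2.CHAIN_APPROX_NONE)[0]
    cs=sorted(cs,key=cv2.contourArea)[::-1]
    w=cs[0][:,0].astype(float)
    W=np.array([ray(n,u,v,.048)[:2] for u,v in w])
    ctr,rad=cv2.minEnclosingCircle((W*1000).astype(np.float32))
    ctr=np.array(ctr)/1000
    d=W-ctr;an=np.arctan2(d[:,1],d[:,0]);rr=np.hypot(*d.T)
    ph=np.degrees(np.angle(np.sum((rr-rr.mean())*np.exp(8j*an))))/8
    pts=[(len(c),c[:,0].mean(0)) for c in cs[1:4]]
    hull=cv2.fillPoly(np.zeros_like(m),[cs[0]],255); M=cv2.moments(hull)
    return ctr,rad,ray(n,M['m10']/M['m00'],M['m01']/M['m00'],.048)[:2],ph,pts
E
python3 -c "
from h import *
a=cv2.imread('pics/top0.png');b=cv2.imread('pics/sc0.png')
for n,im,c,r in (('top',a,(337,222),32),('scene',b,(321,252),38)):
    R=wheel(n,im,c,r);print(n,R)
    for l,p in R[4]: print('  ptr',ray(n,*p,.048)[:2])
t=ray('top',326.4,198.4,.048)[:2];print('tip by eye',t)
R=wheel('top',a,(337,222));d=t-R[0];print(np.degrees(np.arctan2(d[1],d[0])),np.hypot(*d))
"
```

```text
top (array([ 0.57049438, -0.10999001]), 57.964263916015625, array([ 0.57386529, -0.11093695]), np.float64(-21.477861050170432), [(13, array([324.76923077, 196.30769231])), (7, array([329.28571429, 243.85714286]))])
  ptr [ 0.63824185 -0.08042919]
  ptr [ 0.51850536 -0.09083704]
scene (array([ 0.57752545, -0.11829197]), 65.24414825439453, array([ 0.57914832, -0.12351071]), np.float64(22.388036974290312), [(24, array([344.54166667, 224.95833333])), (17, array([355.94117647, 250.35294118]))])
  ptr [ 0.58393184 -0.02003345]
  ptr [ 0.63621175 -0.082858  ]
tip by eye [ 0.63290014 -0.08448615]
22.228757021846853 0.06741606050406007
```

Axis at about (0.572, -0.110) with yaw about 23.5°, and the wheel starts at -3 clicks. The plan is to keep the gripper open with the fingers tangential. The inner face of the trailing finger then sweeps the front lobe towards counter +y.

Emit:
jog_arm(hand=[0.085,0.085,0.085,0.085,0.085], travel=[[0.03,0.04,0],[0.03,0.04,0],[0.03,0.04,0],[0.03,0.04,0],[0.03,0.04,0]], yaw=[0.02,0.02,0.02,0.02,0.018])

```text
time_s: 0.72
position: [0.3199, -0.3218, 0.2117]
tool_rot: [[0.917, 0.4, -0.0], [0.4, -0.917, 0.0], [0.0, -0.0, -1.0]]
ft_force: [0.6, -0.2, -0.7]
grip_width: 0.0852
gripper_force: 0.0
```

Emit:
jog_arm(hand=[0.085,0.085,0.085,0.085,0.085], travel=[[0.03,0.04,0],[0.03,0.04,0],[0.03,0.04,0],[0.03,0.04,0],[0.008,0.04,0]], yaw=[0,0,0,0,0])

```text
time_s: 1.35
position: [0.4482, -0.1218, 0.2114]
tool_rot: [[0.916, 0.4, -0.0], [0.4, -0.916, 0.0], [-0.0, -0.001, -1.0]]
ft_force: [0.7, -0.1, 0.3]
grip_width: 0.0849
gripper_force: 0.0
```

Emit:
jog_arm(hand=[0.085,0.085,0.085,0.085,0.085], travel=[[0,0,-0.03],[0,0,-0.03],[0,0,-0.02],[0,0,0],[0,0,0]], yaw=[0,0,0,0,0])

```text
time_s: 1.98
position: [0.4476, -0.1235, 0.1325]
tool_rot: [[0.917, 0.399, 0.001], [0.399, -0.917, -0.001], [0.001, 0.001, -1.0]]
ft_force: [-0.7, -0.0, 0.1]
grip_width: 0.0849
gripper_force: 0.0
```

Emit:
jog_arm(hand=[0.085,0.085,0.085,0.085,0.085], travel=[[0.0,0.0,-0.03],[0.01,0.002,-0.03],[0.01,0.002,-0.015],[0.009,0.002,0],[0,0,0]], yaw=[0,0,0,0,0])

```text
time_s: 2.6
position: [0.4774, -0.1175, 0.0578]
tool_rot: [[0.917, 0.4, 0.002], [0.4, -0.917, -0.001], [0.001, 0.002, -1.0]]
ft_force: [-0.2, -0.1, 1.0]
grip_width: 0.0851
gripper_force: 0.0
```

```bash
python3 -c "
from h import *
b=shot('scene','sc1.png');a=shot('top','top1.png')
s=env.observe();print(s['position'],s['ft_force'])
for L in (.004,.017):
  for sg in (1,-1):
    P=s['position']+np.array([.4,-.917,0])*sg*-.0425+np.array([0,0,-L])
    print(L,'fingers inner tip',proj('scene',P),proj('top',P))
o=np.zeros((420,800,3),np.uint8)
o[:,:480]=cv2.resize(cv2.imread('pics/sc1.png')[200:305,240:360],(480,420),interpolation=2)
o[:320,480:]=cv2.resize(cv2.imread('pics/top1.png')[190:290,285:385],(320,320),interpolation=2)
cv2.imwrite('pics/crop1.png',np.clip(o*1.5,0,255).astype(np.uint8))"
```

```text
[ 0.47660516 -0.11741958  0.05772254] [0.31667575 0.27872999 0.17225026]
0.004 fingers inner tip (np.float64(279.08305451017713), np.float64(221.71367400382692)) (np.float64(324.4904993582), np.float64(267.58533715690606))
0.004 fingers inner tip (np.float64(274.73929194524106), np.float64(248.79960101384165)) (np.float64(355.97186479191834), np.float64(253.61673124461805))
0.017 fingers inner tip (np.float64(279.33074522965967), np.float64(226.51285017771156)) (np.float64(324.43423240450966), np.float64(267.68140457783886))
0.017 fingers inner tip (np.float64(275.0398413621165), np.float64(253.6758375478757)) (np.float64(355.5685150270418), np.float64(253.8666523982974))
```

View pics/crop1.png

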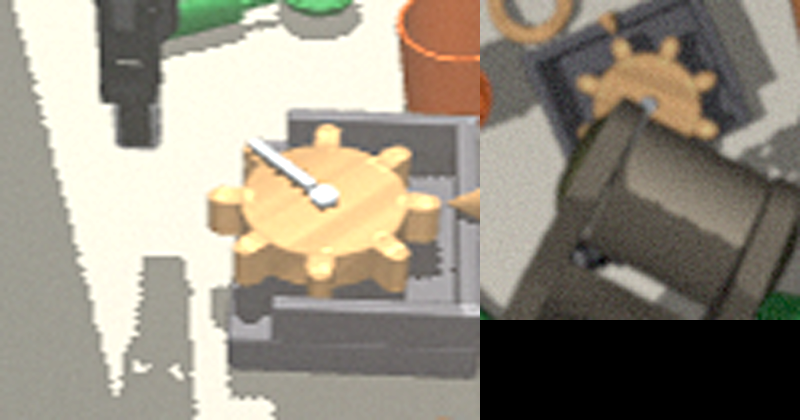

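The crop shows the near finger's tip at scene px (274,237), higher than the predicted 249. I'll look wider to settle the tip height.

```bash
python3 -c "
from h import *
b=cv2.imread('pics/sc1.png')[120:300,180:380];o=cv2.resize(b,(800,720)[:2],interpolation=2)[:, :][120:720]
cv2.imwrite('pics/crop2.png',np.clip(o*1.6,0,255).astype(np.uint8))
s=env.observe();print(s['position'])
for y in (-.057,-.0425,0,.0425,.057): print(y,[np.round(proj('scene',np.array([.4770,-.1175,0])+np.array([-.4,.917,0])*y+np.array([0,0,z]))) for z in (0,.04,.054,.08,.12)])"
```

```text
[ 0.47660516 -0.11741958  0.05772254]
-0.057 [array([275., 274.]), array([274., 259.]), array([274., 254.]), array([273., 244.]), array([272., 228.])]
-0.0425 [array([276., 269.]), array([275., 254.]), array([275., 249.]), array([274., 239.]), array([273., 223.])]
0 [array([278., 254.]), array([277., 240.]), array([277., 235.]), array([277., 225.]), array([276., 209.])]
0.0425 [array([280., 241.]), array([279., 227.]), array([279., 222.]), array([279., 212.]), array([278., 196.])]
0.057 [array([281., 237.]), array([280., 223.]), array([280., 217.]), array([279., 208.]), array([279., 192.])]
```

View pics/crop2.png

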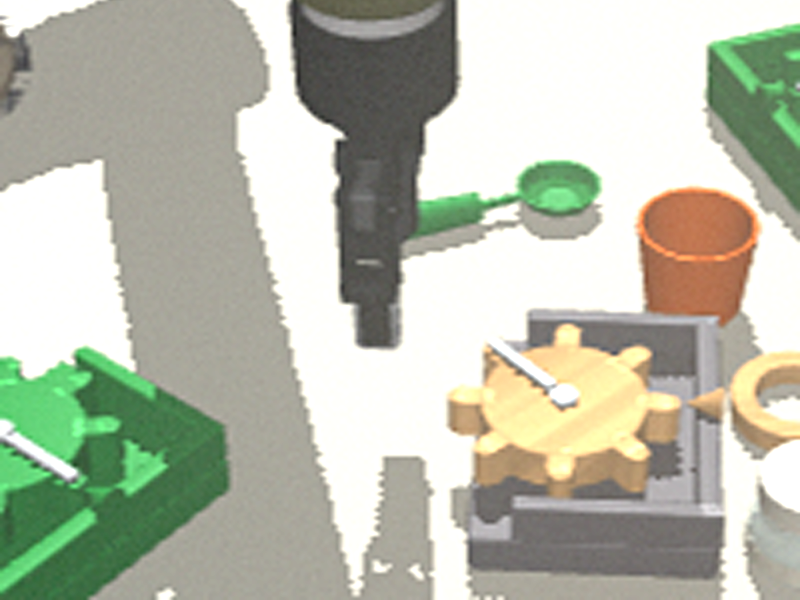

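The finger tip is at scene px (274,237). That doesn't match the predicted open-finger position, so I'll shut the fingers and compare.

Emit:
jog_arm(hand=[0,0,0,0,0], travel=[[0,0,0],[0,0,0],[0,0,0],[0,0,0],[0,0,0]], yaw=[0,0,0,0,0])

```text
time_s: 3.32
position: [0.4762, -0.1173, 0.0568]
tool_rot: [[0.917, 0.399, -0.0], [0.399, -0.917, 0.0], [-0.0, -0.0, -1.0]]
ft_force: [-0.3, 1.0, 0.2]
grip_width: -0.0002
gripper_force: 0.0
```

```bash
python3 -c "
from h import *
shot('scene','sc2.png')
print(env.observe()['grip_width'],env.observe()['position'],'wheelctr',proj('scene',[.572,-.11,.052]))
o=np.zeros((600,800,3),np.uint8)
for i,f in enumerate(('sc1','sc2')):
  im=cv2.imread('pics/%s.png'%f); print(f,[im[v,275].tolist() for v in range(222,262,3)])
  o[:,i*400:(i+1)*400]=cv2.resize(im[130:280,230:330],(400,600),interpolation=2)
cv2.imwrite('pics/crop3.png',np.clip(o*1.8+20,0,255).astype(np.uint8))"
```

```text
0.0002220900173099784 [ 0.4762239  -0.11728238  0.05681309] wheelctr (np.float64(320.8594256946057), np.float64(247.3214190539532))
sc1 [[54, 56, 57], [49, 53, 53], [54, 57, 58], [51, 55, 57], [56, 56, 57], [126, 132, 134], [159, 170, 174], [158, 170, 173], [157, 169, 172], [158, 170, 173], [159, 171, 174], [157, 169, 172], [158, 168, 172], [159, 170, 173]]
sc2 [[51, 54, 55], [52, 52, 55], [110, 112, 113], [159, 170, 173], [156, 170, 171], [157, 170, 173], [156, 168, 171], [159, 170, 172], [159, 173, 174], [158, 170, 172], [157, 169, 172], [157, 169, 171], [160, 171, 174], [157, 168, 172]]
```

View pics/crop3.png

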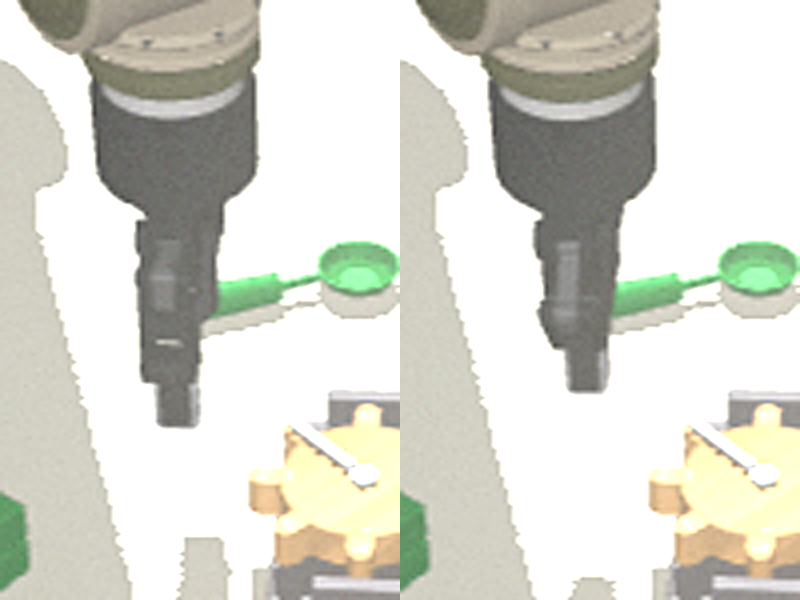

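Shutting moves the tip to (276,227), a shift that fits. Both tips still show about 12 px higher than projected, which means either a z offset or a y offset. Lowering the shut fingers near the bare table should settle it, because the tip should meet its shadow there.

Emit:
jog_arm(hand=[0,0,0,0,0], travel=[[0,0,-0.01],[0,0,-0.01],[0,0,-0.01],[0,0,-0.002],[0,0,0]], yaw=[0,0,0,0,0])

```text
time_s: 4.0
position: [0.4762, -0.1173, 0.0247]
tool_rot: [[0.917, 0.399, -0.0], [0.399, -0.917, 0.0], [-0.0, -0.0, -1.0]]
ft_force: [-0.6, -0.3, -1.1]
grip_width: 0.0003
gripper_force: 0.0
```

```bash
python3 -c "
from h import *
shot('scene','sc3.png')
s=env.observe();print(s['position'],s['ft_force'],proj('scene',s['position']-[0,0,.017]))
im=cv2.imread('pics/sc3.png')
for u in (273,276,279): print(u,im[215:300,u,1].tolist())"
```

```text
[ 0.47636473 -0.11731511  0.02490819] [-0.10622313  0.12509186 -0.17173328] (np.float64(277.844950495908), np.float64(251.47699268645505))
273 [69, 69, 69, 69, 65, 64, 70, 77, 66, 64, 56, 58, 52, 54, 53, 50, 52, 60, 63, 62, 65, 63, 69, 68, 74, 135, 172, 170, 170, 169, 170, 170, 169, 169, 171, 170, 170, 169, 170, 170, 173, 171, 170, 170, 168, 169, 169, 170, 169, 171, 146, 148, 148, 104, 99, 100, 102, 102, 102, 100, 103, 103, 103, 106, 106, 105, 106, 105, 106, 103, 107, 105, 105, 107, 105, 106, 106, 105, 104, 104, 104, 106, 105, 103, 102]
276 [53, 53, 56, 68, 52, 53, 54, 59, 54, 52, 51, 54, 53, 51, 53, 56, 53, 51, 55, 53, 53, 54, 55, 52, 48, 89, 175, 173, 169, 170, 171, 168, 168, 171, 171, 171, 172, 170, 170, 169, 168, 168, 171, 169, 170, 168, 167, 168, 170, 178, 105, 104, 106, 105, 104, 107, 105, 105, 106, 107, 104, 107, 105, 106, 106, 104, 106, 105, 107, 105, 105, 106, 108, 106, 105, 107, 105, 105, 101, 102, 104, 105, 103, 106, 104]
279 [53, 54, 53, 83, 61, 52, 52, 55, 53, 49, 50, 53, 52, 54, 51, 54, 53, 50, 50, 51, 51, 48, 53, 52, 46, 76, 176, 172, 171, 171, 170, 170, 169, 171, 170, 168, 170, 171, 169, 169, 168, 170, 169, 168, 170, 167, 169, 169, 168, 174, 107, 105, 108, 104, 105, 106, 105, 107, 106, 105, 106, 107, 105, 105, 104, 106, 105, 104, 101, 103, 106, 107, 104, 104, 105, 105, 106, 103, 106, 106, 107, 104, 105, 106, 105]
```

The tip and its shadow are still 25 px apart. Scaling from the earlier pair, the shut tip is about 36 mm up when the TCP reads 25 mm. So the real fingertips sit about 30 mm higher than the nominal overhang, while the lateral position agrees. I'll open the fingers and lower them to put the tips at about 35 mm.

Emit:
jog_arm(hand=[0.085,0.085,0.085,0.085,0.085], travel=[[0,0,0],[0,0,0],[0,0,0],[0,0,0],[0,0,0]], yaw=[0,0,0,0,0])

```text
time_s: 4.68
position: [0.4762, -0.1173, 0.0248]
tool_rot: [[0.917, 0.399, 0.0], [0.399, -0.917, 0.0], [0.0, -0.0, -1.0]]
ft_force: [0.5, 0.4, 0.5]
grip_width: 0.0851
gripper_force: 0.0
```

Emit:
jog_arm(hand=[0.085,0.085,0.085,0.085,0.085], travel=[[0,0,-0.002],[0,0,-0.002],[0,0,-0.002],[0,0,-0.002],[0,0,0]], yaw=[0,0,0,0,0])

```text
time_s: 5.3
position: [0.4762, -0.1172, 0.0167]
tool_rot: [[0.917, 0.399, -0.0], [0.399, -0.917, 0.0], [-0.0, -0.0, -1.0]]
ft_force: [0.1, 1.2, -0.2]
grip_width: 0.0852
gripper_force: 0.0
```

```bash
python3 -c "
from h import *
shot('scene','sc4.png')
s=env.observe();print(s['position'],s['ft_force'])
im=cv2.imread('pics/sc4.png')
for u in (271,274,277): print(u,im[240:290,u,1].tolist())
for z in (.03,.04,.05): print(z,proj('scene',s['position']*[1,1,0]+np.array([.4*.05,-.917*.05,z])))"
```

```text
[ 0.47622087 -0.11727118  0.01674801] [ 0.32264078 -0.05482384 -0.42997779]
271 [54, 52, 48, 50, 55, 51, 48, 50, 51, 48, 52, 48, 83, 174, 172, 170, 171, 169, 171, 170, 170, 171, 167, 168, 169, 171, 170, 168, 169, 171, 171, 171, 146, 146, 99, 147, 149, 99, 148, 100, 99, 101, 103, 104, 103, 105, 106, 105, 106, 106]
274 [53, 51, 53, 53, 53, 52, 52, 50, 49, 49, 51, 46, 70, 167, 175, 175, 144, 175, 145, 175, 148, 146, 147, 148, 100, 147, 100, 147, 102, 101, 101, 103, 104, 103, 107, 106, 103, 148, 150, 150, 149, 103, 106, 105, 106, 106, 105, 107, 106, 104]
277 [50, 53, 51, 60, 60, 56, 61, 50, 56, 52, 51, 47, 63, 105, 108, 103, 106, 106, 106, 103, 106, 106, 103, 107, 107, 106, 105, 104, 105, 107, 104, 106, 106, 104, 105, 105, 106, 107, 104, 103, 104, 107, 104, 105, 108, 105, 104, 105, 106, 107]
0.03 (np.float64(274.7515678088461), np.float64(260.0999364326621))
0.04 (np.float64(274.5193047601481), np.float64(256.4046673080921))
0.05 (np.float64(274.2839642144781), np.float64(252.66043568343738))
```

Emit:
jog_arm(hand=[0.085,0.085,0.085,0.085,0.085], travel=[[0.002,-0.0046,-0.002],[0,0,-0.003],[0,0,-0.003],[0,0,-0.002],[0,0,0]], yaw=[0,0,0,0,0])

```text
time_s: 5.98
position: [0.4781, -0.1218, 0.0066]
tool_rot: [[0.917, 0.399, -0.0], [0.399, -0.917, 0.0], [-0.0, -0.0, -1.0]]
ft_force: [-0.1, 0.5, 0.4]
grip_width: 0.085
gripper_force: 0.0
```

Emit:
jog_arm(hand=[0.085,0.085,0.085,0.085,0.085], travel=[[0.0064,0.0028,0],[0.0064,0.0028,0],[0.0064,0.0028,0],[0.0064,0.0028,0],[0.0028,0.0012,0]], yaw=[0,0,0,0,0])

```text
time_s: 6.6
position: [0.5071, -0.1093, 0.0068]
tool_rot: [[0.917, 0.4, 0.0], [0.4, -0.917, -0.0], [0.0, 0.0, -1.0]]
ft_force: [-0.3, 0.0, 0.2]
grip_width: 0.0851
gripper_force: 0.0
```

```bash
python3 -c "
from h import *
shot('scene','sc5.png')
s=env.observe();print(s['position'],s['ft_force'])
o=np.zeros((600,800,3),np.uint8)
im=cv2.imread('pics/sc5.png')[190:310,230:390]
o[:]=cv2.resize(im,(800,600),interpolation=2)
cv2.imwrite('pics/crop5.png',np.clip(o*1.8+20,0,255).astype(np.uint8))"
```

```text
[ 0.50720603 -0.10923802  0.00678412] [-0.37425412 -0.55213683  0.02877449]
```

View pics/crop5.png

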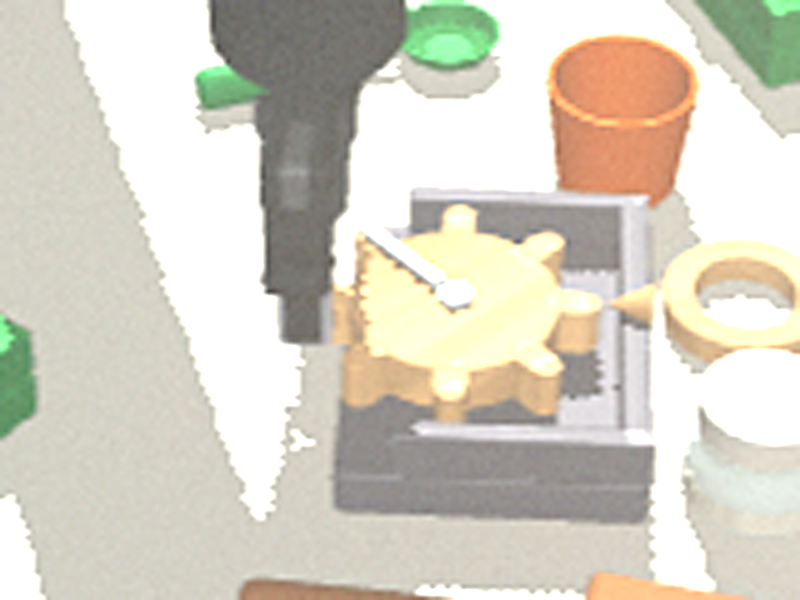

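The crop shows the near finger's tip at about scene px (291,258), just in front of the front lobe and overlapping its end, at wheel height. I'll sweep slowly towards +y.

Emit:
jog_arm(hand=[0.085,0.085,0.085,0.085,0.085], travel=[[-0.0016,0.0037,0],[-0.0016,0.0037,0],[-0.0016,0.0037,0],[-0.0012,0.0027,0],[-0.0012,0.0027,0]], yaw=[0,0,0,0,0])

```text
time_s: 7.28
position: [0.4993, -0.0929, 0.0069]
tool_rot: [[0.917, 0.399, -0.0], [0.399, -0.917, -0.0], [-0.0, 0.0, -1.0]]
ft_force: [-0.9, -2.7, 0.2]
grip_width: 0.0849
gripper_force: 1.0
```

```bash
python3 -c "
from h import *
shot('scene','sc6.png')
s=env.observe();print(s['position'],s['ft_force'])
im=cv2.imread('pics/sc6.png')[190:310,230:390]
o=cv2.resize(im,(800,600),interpolation=2)
cv2.imwrite('pics/crop6.png',np.clip(o*1.8+20,0,255).astype(np.uint8))"
```

```text
[ 0.49911246 -0.0925543   0.00685217] [-1.42263419 -1.06496865  0.46552922]
```

View pics/crop6.png

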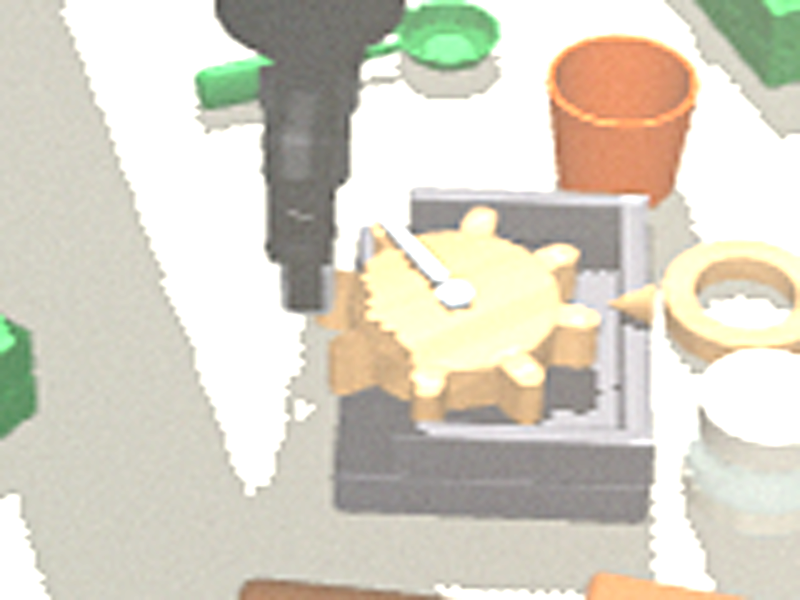

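The wheel is turning clockwise and the counter hasn't moved. I'll finish this click.

Emit:
jog_arm(hand=[0.085,0.085,0.085,0.085,0.085], travel=[[-0.0016,0.0037,0],[-0.0016,0.0037,0],[-0.0016,0.0037,0],[-0.0016,0.0037,0],[-0.0016,0.0037,0]], yaw=[0,0,0,0,0])

```text
time_s: 7.95
position: [0.4912, -0.0741, 0.0068]
tool_rot: [[0.917, 0.399, -0.0], [0.399, -0.917, 0.0], [-0.0, -0.0, -1.0]]
ft_force: [-0.6, -0.6, 0.0]
grip_width: 0.0848
gripper_force: 0.0
```

Emit:
jog_arm(hand=[0.085,0.085,0.085,0.085,0.085], travel=[[-0.0012,0.0027,0],[-0.0012,0.0027,0],[0,0,0],[0,0,0],[0,0,0]], yaw=[0,0,0,0,0])

```text
time_s: 8.57
position: [0.4891, -0.0692, 0.0068]
tool_rot: [[0.917, 0.399, 0.0], [0.399, -0.917, -0.0], [0.0, 0.0, -1.0]]
ft_force: [0.8, 0.5, -0.3]
grip_width: 0.085
gripper_force: 0.0
```

```bash
cat >> h.py <<'E'
def rib(f,prev=None):
    """direction of the light grey rib on the wheel, relative to the counter's back, deg clockwise still to go"""
    b=cv2.imread('pics/'+f);hsv=cv2.cvtColor(b,cv2.COLOR_BGR2HSV)
    m=cv2.inRange(hsv,(0,0,120),(180,45,255))
    P=[];C=np.array([.572,-.110])
    for r in np.arange(14,40,2):
        for t in np.arange(0,360,3):
            w=C+r/1000*np.array([np.cos(np.radians(t)),np.sin(np.radians(t))])
            u,v=proj('scene',[*w,.051])
            if m[int(round(v)),int(round(u))]: P.append(t)
    h=np.bincount(P,minlength=360);i=np.argsort(h)[::-1][:5];return [(int(((k-23.5)+180)%360-180),int(h[k])) for k in i]
def still(f,g='sc0.png'):
    """shift of the housing's back right corner patch and the near objects, px"""
    a=cv2.imread('pics/'+g,0);b=cv2.imread('pics/'+f,0);o=[]
    for x0,y0,x1,y1 in ((335,262,365,296),(340,200,372,230),(365,240,400,292),(330,300,395,338),(308,188,332,210)):
        r=cv2.matchTemplate(b[y0-8:y1+8,x0-8:x1+8],a[y0:y1,x0:x1],cv2.TM_CCOEFF_NORMED);q=cv2.minMaxLoc(r);o.append((q[3][0]-8,q[3][1]-8,round(q[1],3)))
    return o
E
python3 -c "
from h import *
shot('scene','sc7.png');s=env.observe();print(s['position'],s['ft_force'])
for f in ('sc0.png','sc6.png','sc7.png'): print(f,rib(f),still(f))"
```

```text
[ 0.48907567 -0.06919054  0.00682306] [-0.26188212 -0.11104504  0.01912294]
sc0.png [(138, 13), (135, 13), (132, 13), (141, 10), (129, 7)] [(0, 0, 1.0), (0, 0, 1.0), (0, 0, 1.0), (0, 0, 1.0), (0, 0, 1.0)]Traceback (most recent call last):
  File "<string>", line 4, in <module>
    for f in ('sc0.png','sc6.png','sc7.png'): print(f,rib(f),still(f))
                                                      ~~~^^^
  File "h.py", line 33, in rib
    u,v=proj('scene',[*w,.051])
        ~~~~^^^^^^^^^^^^^^^^^^^
  File "h.py", line 9, in proj
    c=env.calibration(n);q=np.array(c['rotation']).T@(np.array(P)-np.array(c['position']))
ValueError: time passes only in moves, steps and waits
```

```bash
sed -i '1,2c from rig import env\nimport numpy as np, cv2\nfrom functools import lru_cache\ncal=lru_cache(lambda n:env.calibration(n))' h.py; sed -i 's/c=env.calibration(n)/c=cal(n)/' h.py
python3 -c "
from h import *
for f in ('sc6.png','sc7.png'): print(f,rib(f),still(f))"
```

```text
sc6.png [(129, 13), (126, 13), (123, 13), (120, 13), (132, 7)] [(0, 0, 0.903), (0, 0, 0.996), (0, 0, 0.999), (0, 0, 0.969), (0, 0, 0.783)]
sc7.png [(90, 13), (87, 13), (93, 13), (96, 12), (84, 10)] [(0, 0, 0.997), (0, 0, 0.998), (0, 0, 0.999), (0, 0, 0.909), (0, 0, 0.982)]
```

First click done: the rib is 90° short and nothing moved. I'll retract, go back and repeat.

Emit:
jog_arm(hand=[0.085,0.085,0.085,0.085,0.085], travel=[[-0.0115,-0.005,0],[-0.0115,-0.005,0],[0.006,-0.0134,0],[0.006,-0.0134,0],[0.006,-0.0134,0]], yaw=[0,0,0,0,0])

```text
time_s: 9.25
position: [0.4849, -0.1207, 0.0068]
tool_rot: [[0.917, 0.399, 0.001], [0.399, -0.917, -0.0], [0.0, 0.001, -1.0]]
ft_force: [-0.1, 0.6, 0.8]
grip_width: 0.0855
gripper_force: 0.0
```

Emit:
jog_arm(hand=[0.085,0.085,0.085,0.085,0.085], travel=[[0,0,0],[0.008,0.0035,0],[0.008,0.0035,0],[0.007,0.003,0],[0,0,0]], yaw=[0,0,0,0,0])

```text
time_s: 9.88
position: [0.5075, -0.1088, 0.0068]
tool_rot: [[0.916, 0.4, 0.0], [0.4, -0.916, -0.0], [0.0, 0.0, -1.0]]
ft_force: [-0.5, 0.3, -0.7]
grip_width: 0.0848
gripper_force: 0.0
```

Emit:
jog_arm(hand=[0.085,0.085,0.085,0.085,0.085], travel=[[-0.0016,0.0037,0],[-0.0016,0.0037,0],[-0.0016,0.0037,0],[-0.0012,0.0027,0],[-0.0012,0.0027,0]], yaw=[0,0,0,0,0])

```text
time_s: 10.5
position: [0.4997, -0.0927, 0.0068]
tool_rot: [[0.917, 0.399, -0.0], [0.399, -0.917, -0.0], [-0.0, 0.0, -1.0]]
ft_force: [-1.7, -1.7, -0.2]
grip_width: 0.0848
gripper_force: 1.0
```

Emit:
jog_arm(hand=[0.085,0.085,0.085,0.085,0.085], travel=[[-0.0016,0.0037,0],[-0.0016,0.0037,0],[-0.0016,0.0037,0],[-0.0016,0.0037,0],[-0.0016,0.0037,0]], yaw=[0,0,0,0,0])

```text
time_s: 11.12
position: [0.4916, -0.0739, 0.0068]
tool_rot: [[0.917, 0.399, -0.0], [0.399, -0.917, 0.0], [-0.0, -0.0, -1.0]]
ft_force: [0.0, 0.7, -1.3]
grip_width: 0.085
gripper_force: 0.0
```

Emit:
jog_arm(hand=[0.085,0.085,0.085,0.085,0.085], travel=[[-0.0012,0.0027,0],[-0.0012,0.0027,0],[0,0,0],[0,0,0],[0,0,0]], yaw=[0,0,0,0,0])

```text
time_s: 11.75
position: [0.4895, -0.069, 0.0068]
tool_rot: [[0.917, 0.399, 0.0], [0.399, -0.917, -0.0], [0.0, 0.0, -1.0]]
ft_force: [0.3, -0.2, -0.8]
grip_width: 0.0853
gripper_force: 0.0
```

```bash
python3 -c "
from h import *
shot('scene','sc8.png');s=env.observe();print(s['time_s'],s['position'],s['ft_force'],rib('sc8.png'),still('sc8.png'))"
```

```text
11.8 [ 0.489467   -0.0689907   0.00683734] [-0.79955907  0.12597461 -0.75270727] [(45, 13), (48, 13), (42, 13), (51, 9), (39, 9)] [(0, 0, 0.997), (0, 0, 0.997), (0, 0, 0.999), (0, 0, 0.904), (0, 0, 0.98)]
```

One click short (45°). I'll retract, wait over a second for it to settle, check, then make the last click.

Emit:
jog_arm(hand=[0.085,0.085,0.085,0.085,0.085], travel=[[-0.0115,-0.005,0],[-0.0115,-0.005,0],[0.006,-0.0134,0],[0.006,-0.0134,0],[0.006,-0.0134,0]], yaw=[0,0,0,0,0])

```text
time_s: 12.42
position: [0.4853, -0.1205, 0.0069]
tool_rot: [[0.917, 0.399, 0.001], [0.399, -0.917, -0.0], [0.0, 0.001, -1.0]]
ft_force: [0.8, -0.4, -0.5]
grip_width: 0.085
gripper_force: 0.0
```

Emit:
jog_arm(hand=[0.085,0.085,0.085,0.085,0.085], travel=[[0,0,0],[0,0,0],[0,0,0],[0,0,0],[0,0,0]], yaw=[0,0,0,0,0])

```text
time_s: 13.05
position: [0.4844, -0.1189, 0.0069]
tool_rot: [[0.917, 0.4, 0.0], [0.4, -0.917, 0.0], [0.0, -0.0, -1.0]]
ft_force: [0.6, -0.5, -0.0]
grip_width: 0.0851
gripper_force: 0.0
```

Emit:
jog_arm(hand=[0.085,0.085,0.085,0.085,0.085], travel=[[0,0,0],[0,0,0],[0,0,0],[0,0,0],[0,0,0]], yaw=[0,0,0,0,0])

```text
time_s: 13.68
position: [0.4844, -0.1191, 0.0068]
tool_rot: [[0.917, 0.399, 0.0], [0.399, -0.917, 0.0], [0.0, -0.0, -1.0]]
ft_force: [-0.3, 0.2, -0.1]
grip_width: 0.0848
gripper_force: 0.0
```

```bash
python3 -c "
from h import *
shot('scene','sc9.png');print(rib('sc9.png'),still('sc9.png'))"
```

```text
[(45, 13), (48, 13), (42, 13), (51, 9), (39, 9)] [(0, 0, 0.998), (0, 0, 0.998), (0, 0, 0.999), (0, 0, 0.996), (0, 0, 0.998)]
```

Emit:
jog_arm(hand=[0.085,0.085,0.085,0.085,0.085], travel=[[0,0,0],[0.008,0.0035,0],[0.008,0.0035,0],[0.007,0.003,0],[0,0,0]], yaw=[0,0,0,0,0])

```text
time_s: 14.35
position: [0.508, -0.1088, 0.0067]
tool_rot: [[0.916, 0.4, 0.0], [0.4, -0.916, -0.0], [0.0, 0.0, -1.0]]
ft_force: [-0.6, 0.2, -0.4]
grip_width: 0.085
gripper_force: 0.0
```

It has settled one click short. Now the last click, followed by backing away and lifting.

Emit:
jog_arm(hand=[0.085,0.085,0.085,0.085,0.085], travel=[[-0.0016,0.0037,0],[-0.0016,0.0037,0],[-0.0016,0.0037,0],[-0.0012,0.0027,0],[-0.0012,0.0027,0]], yaw=[0,0,0,0,0])

```text
time_s: 14.98
position: [0.5001, -0.0925, 0.0068]
tool_rot: [[0.917, 0.399, -0.0], [0.399, -0.917, -0.0], [-0.0, 0.0, -1.0]]
ft_force: [-1.2, -2.1, 1.0]
grip_width: 0.0851
gripper_force: 1.0
```

Emit:
jog_arm(hand=[0.085,0.085,0.085,0.085,0.085], travel=[[-0.0016,0.0037,0],[-0.0016,0.0037,0],[-0.0016,0.0037,0],[-0.0016,0.0037,0],[-0.0016,0.0037,0]], yaw=[0,0,0,0,0])

```text
time_s: 15.6
position: [0.492, -0.0737, 0.0068]
tool_rot: [[0.917, 0.399, -0.0], [0.399, -0.917, 0.0], [-0.0, -0.0, -1.0]]
ft_force: [0.2, -0.1, -0.4]
grip_width: 0.0848
gripper_force: 0.0
```

Emit:
jog_arm(hand=[0.085,0.085,0.085,0.085,0.085], travel=[[-0.0012,0.0027,0],[-0.0012,0.0027,0],[0,0,0],[0,0,0],[0,0,0]], yaw=[0,0,0,0,0])

```text
time_s: 16.23
position: [0.4899, -0.0688, 0.0068]
tool_rot: [[0.917, 0.399, 0.0], [0.399, -0.917, -0.0], [0.0, 0.0, -1.0]]
ft_force: [-0.1, 0.5, -0.8]
grip_width: 0.0848
gripper_force: 0.0
```

Emit:
jog_arm(hand=[0.085,0.085,0.085,0.085,0.085], travel=[[-0.0115,-0.005,0],[-0.0115,-0.005,0],[0,0,0.03],[0,0,0.04],[0,0,0.04]], yaw=[0,0,0,0,0])

```text
time_s: 16.85
position: [0.4658, -0.079, 0.1179]
tool_rot: [[0.917, 0.399, -0.001], [0.399, -0.917, 0.0], [-0.001, -0.001, -1.0]]
ft_force: [0.4, 0.1, 0.2]
grip_width: 0.085
gripper_force: 0.0
```

Emit:
jog_arm(hand=[0.085,0.085,0.085,0.085,0.085], travel=[[0,0,0.03],[0,0,0],[0,0,0],[0,0,0],[0,0,0]], yaw=[0,0,0,0,0])

```text
time_s: 17.48
position: [0.4665, -0.0786, 0.1461]
tool_rot: [[0.917, 0.399, -0.002], [0.399, -0.917, 0.001], [-0.001, -0.001, -1.0]]
ft_force: [-0.7, 0.2, -0.3]
grip_width: 0.0852
gripper_force: 0.0
```

```bash
python3 -c "
from h import *
shot('scene','sc10.png');s=env.observe();print(s['position'],s['ft_force'],rib('sc10.png'),still('sc10.png'))
im=cv2.imread('pics/sc10.png')[160:340,230:430]
cv2.imwrite('pics/crop10.png',np.clip(cv2.resize(im,(660,594),interpolation=2)*1.6,0,255).astype(np.uint8))"
```

```text
[ 0.46663746 -0.07864835  0.14624895] [-0.02531023  0.2521057   0.18879587] [(-2, 13), (0, 13), (3, 13), (-5, 11), (-8, 7)] [(0, 0, 0.994), (0, 0, 0.998), (0, 0, 0.999), (0, 0, 0.996), (0, 0, 0.999)]
```

View pics/crop10.png

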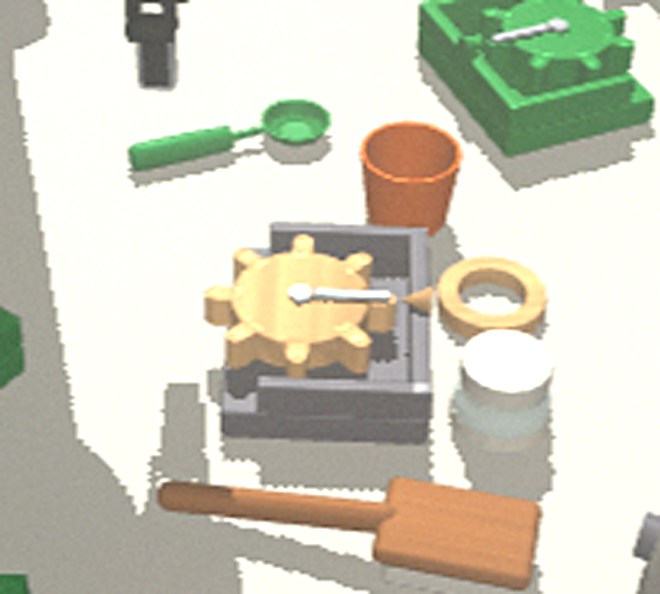

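The rib at scene px (335,249) points straight at the pointer (357,250). Nothing has shifted and the gripper is clear.

```bash
python3 -c "
from rig import env
print(env.close_job())"
```

```text
the job is handed in; nothing more can be done
None
```

The job is handed in: I advanced the wheel three clicks, letting it settle one click short before making the last click on its own, and the final picture shows the rib pointing at the pointer with the counter and the things around it unmoved.

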